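# Free the locating block from the batten jig

### The job

Lift the finished batten off the jig and lay it level across the narrow raised rest, balanced there on its own. Then take the locating block that is stuck upright in the jig's slot, rock it back and forth along the slot, several times and clearly leaning to each side, until it works free, and finish while still holding it in the gripper: upright, at rest, straight above its slot with its foot just clear of the jig (about a finger's breadth), touching nothing else. Leave the other things on the table where they are.

Things in the scene. Friction and masses are not known exactly. Their poses are not given: they have to be found in the camera images.
- jig: Plywood jig fixed to the table, a slab 130 mm (its x) by 320 mm (its y) by 40 mm high on a thin darker layer. Origin at the centre of its underside, z up. Its slot is centred at x 0, y -85 mm. Two steel pins (8 mm diameter, 10 mm high) stand on top beside the batten at x +23.5 mm, y -16 and +84 mm.
- slot (a point): Centre of the slot's mouth, flush with the jig's top, 40 mm above the table; axes as the jig's. The slot is 30 mm deep and 66 mm long along y, between two dark steel spring cheeks 62 mm long that squeeze the locating block's broad faces (along x) with about 40 N each.
- locating_block: Plain hardwood block, 22 (x) by 50 (y) by 85 mm high, about 80 g, stuck upright in the slot, axes as the jig's at the start. Origin at the centre of its foot, which stands on the slot's floor 10 mm above the table; the upper 55 mm stick out. The slot leaves about 8 mm free at each end: room to lean 10 degrees each way along y. A lean counts from 3.5 degrees, foot still at least 6 mm deep.
- block_top (a point): Centre of the block's top face, 85 mm above its foot. Pulled straight, the block is held by cheek friction of 40 to 55 N; while it is swung back and forth in the jig's y-z plane about the middle of its gripped part, a light upward pull (10 to 20 N) brings it up some 3 mm per swing.
- batten: Light wooden batten, 34 mm (x) by 180 mm (y) by 18 mm thick, with two dark dowel holes in its top. Origin at the centre of its underside, which is its balance point in plan. At the start it lies flat on the jig's top (underside 40 mm above the table) along the jig's y, its end a few mm from the locating block. About 80 g.
- rest: Raised rest fixed to the table: a dark steel foot plate 110 by 80 by 8 mm, a round post of 22 mm diameter, and on it a wooden crossbar 66 mm (x) by 30 mm (y) by 14 mm, its flat top 90 mm above the table. Origin at the centre of the foot's underside, z up. The batten is laid across the 30 mm width, along the rest's y, with its middle over the middle.
- rest_top (a point): Centre of the crossbar's top face, 90 mm above the table.
- glue: White bottle, 48 mm diameter, 130 mm high, standing beyond the rest; bystander. Origin at its underside.
- mug: White mug, 76 mm diameter, 85 mm high, beyond the jig; bystander. Origin at its underside.
- tape_roll: Roll of paper tape, 84 mm diameter, 24 mm high, lying flat on the robot's side of the rest; bystander. Origin at the centre of its underside.
- sanding_block: Cork sanding block, 50 by 95 by 30 mm, on the robot's side of the jig; bystander. Origin at its underside.
- screwdriver: Screwdriver lying on the far side of the table, between jig and rest; bystander.
Mind the look-alikes: they are no part of the job. What is shaped like the locating_block but blue or purple is not meant. What is shaped like the rest but purple is not meant.

How it is judged:
By the outcome, as a careful person would: the job done as asked, in the order asked, and still so for the second after the job is handed in, while the arm keeps its last pose, push and grip.
It also fails if it takes over 64 s, if anything falls off the work surface, if the arm or the gripper's body presses on something with over 40 N, if the wrist force passes 120 N, or if a joint passes its speed limit or range.

### The arm

A 6-joint arm with a two-finger parallel gripper is mounted at the origin on the work surface. World frame = base frame: x ahead of the robot, y to its left, z up, the work surface at z = 0. Lengths are in m, angles in rad, forces in N, time in s.
With the tool pointing down it reaches from about 0.275 to 0.85 m from the base axis. Payload 19 kg.
Tool frame: the origin (TCP) lies midway between the tips of the shut fingers; the grasp point (between the pads) lies 19 mm behind it; z points along the fingers, y is the line along which they close (so a half turn about z gives the same grasp; the last joint's range is limited). The gripper opens to 85 mm and grips with 20 to 120 N. Pads are 22 mm wide; open, the fingers measure 114 mm over their backs; the gripper's body (76 mm by 85 mm) begins 54 mm behind the grasp point. The pads swing forward as they close: fully open they stand 13 mm farther back than shut.
Start: joints at [-1.462, 0.15, 1.437, -0, 1.554, -0.134], TCP at [0.138, -0.558, 0.231] pointing down, gripper open.
Joint ranges: [-2.8, 2.8], [-0.68, 2.1], [0.12, 2.68], [-1.39, 4.53], [0.16, 2.79], [-2.81, 2.81]. Speed limits (rad/s): [1.89, 1.89, 2.22, 3.01, 3.01, 3.01].

### API

Orientations are given as a 3x3 rotation matrix whose columns are the frame's x, y, z axes.
In Python, from workcell import telemetry, eyes, sign_off gives the robot as it stands.
- The arm moves only by the tool apply_moves, never from a script. Its argument "commands" is a list of rows, each an object with "turn": the turn, a rotation vector about the tool's x, y, z in degrees, a list of three; "travel": the shift along the tool's x, y, z in m, a list of three; "hand": the finger opening in m, from 0 to 0.0854. In form: [{"turn": [rx, ry, rz], "travel": [x, y, z], "hand": hand}, ...]. A call has exactly 5 rows; each row shifts and turns the commanded pose from where the row before left it, along the tool's axes as they then stand; what a row does not reach is not made up. A row lasts 1/10 s, in which the tool goes at most 50 mm and 8.59 degrees, less where a joint would pass 70% of its speed; a pose out of reach is approached as far as the arm can. A call is refused whole if a number of a shift passes 0.05 or a number of a turn 8.59, either way. A call with a gripper value outside its range is refused whole. The fingers move at their own pace and stop on an object; the grip force is fixed at half the most. Time passes only in rows, so rows that do not move let the fingers close, or fill a call up. It gives the time, the measured TCP pose, the force, the opening and the grip force at its end, in the units of the state.
- telemetry.read_state(): the state, without advancing time (a new reading comes with each control period).
- eyes.read_camera(name): name is "scene" or "top"; returns a dict with "pixels" (480x640x3 uint8, red, green, blue), "depth" (480x640 float32, m along the optical axis (not along the pixel's ray), 0 where there is no reading), "fx", "fy", "cx", "cy" (pixels), "dist" ([k1, k2, p1, p2, k3] as OpenCV has them; the pictures are not rectified), "R" (3x3) and "t" (3): a world point X has camera coordinates R X + t. Camera axes: x right, y down, z forward; pixel columns grow to the right and rows downward; lengths in m; the calibration is good to about 2 mm. A picture is of the moment at which its call begins.
- sign_off(): hands the job in; it is judged then, once.
The state is a dict: "t": time; "joint_pos": joint angles; "joint_velocities": joint speeds; "joint_efforts": joint torques, N m; "eef_pos": TCP position; "orientation": TCP orientation; "contact_force": force on the tool from outside, world axes, zero at the start; "ft_torque": the same for the moment, N m; "grip_width": finger opening in m; "finger_force": force on a finger pad.
Only numpy, scipy, OpenCV 4.12 (cv2) and the standard library are available. Lean on these libraries where they do the work, as an engineer would, in place of code of your own. Each camera call takes 0.05 s, during which the arm holds its last target. There are 200 camera calls.

## Working session

There is one attempt and no reset: what is moved stays moved. The work goes in short steps, Python scripts to look and compute and a tool call to move; the robot and the scene stay as the last step left them, time stands still between calls to the robot, and variables do not carry over. Pictures are saved under pics/ and viewed, at most 10 in all, crops included, and the job is handed in when it is done.

Besides the shell and the picture viewer there is one more tool, called after "Emit:" in YAML: its name, and indented under it one key for each argument. apply_moves: Moves the arm, as the interface text tells. Its arguments: {"type":"object","properties":{"commands":{"type":"array"}},"required":["commands"]}

```bash
mkdir -p pics; ls; python3 - <<'E'
from workcell import telemetry, eyes
import cv2,numpy as np,pickle
print(telemetry.read_state())
d={}
for n in ("scene","top"):
    f=eyes.read_camera(n); d[n]=f
    cv2.imwrite(f"pics/{n}0.png",f["pixels"][:,:,::-1])
    print(n,f["fx"],f["fy"],f["cx"],f["cy"],f["dist"],f["R"],f["t"],(f["depth"]>0).mean())
pickle.dump(d,open("f0.pkl","wb"))
E
```

```text
pics
{'t': 0.0, 'joint_pos': array([-1.46200596e+00,  1.50953797e-01,  1.43804771e+00, -4.14648071e-05,
        1.55380197e+00, -1.33992159e-01]), 'joint_velocities': array([ 0.00230192,  0.00011315, -0.0014509 , -0.00059032, -0.00062379,
        0.00151602]), 'joint_efforts': array([ 2.46686221e-03, -7.13053322e+01, -5.70868242e+01, -1.65678023e-05,
        8.78228748e-03,  2.44542997e-05]), 'eef_pos': array([ 0.13817623, -0.55788368,  0.2306855 ]), 'orientation': array([[ 9.70672636e-01,  2.40405081e-01, -1.72679955e-04],
       [ 2.40405113e-01, -9.70671903e-01,  1.19916372e-03],
       [ 1.20669471e-04, -1.20550855e-03, -9.99999266e-01]]), 'contact_force': array([-0.05651824,  0.7144797 ,  0.02151684]), 'ft_torque': array([ 0.00981845, -0.02368569, -0.00178241]), 'finger_force': 0.0, 'grip_width': 0.08552062714026307}
scene 457.9558515061987 457.9558515061987 317.379492644922 238.27895119649793 [0.015182 0.       0.       0.       0.      ] [[-0.80792613  0.58919426 -0.01027095]
 [ 0.43151413  0.57965944 -0.69122391]
 [-0.40131151 -0.56288991 -0.72256766]] [ 0.46457928 -0.13926353  1.18524829] 0.9959830729166667
top 492.592773934143 492.592773934143 318.1618117826556 238.68038927927148 [-0.04454317  0.          0.          0.          0.        ] [[-2.41532966e-02 -9.99704836e-01 -2.61902067e-03]
 [-9.93064392e-01  2.42942270e-02 -1.15034362e-01]
 [ 1.15064035e-01 -1.77602892e-04 -9.93358060e-01]] [-0.02215452  0.57051109  0.98751885] 0.99603515625
```

View pics/scene0.png

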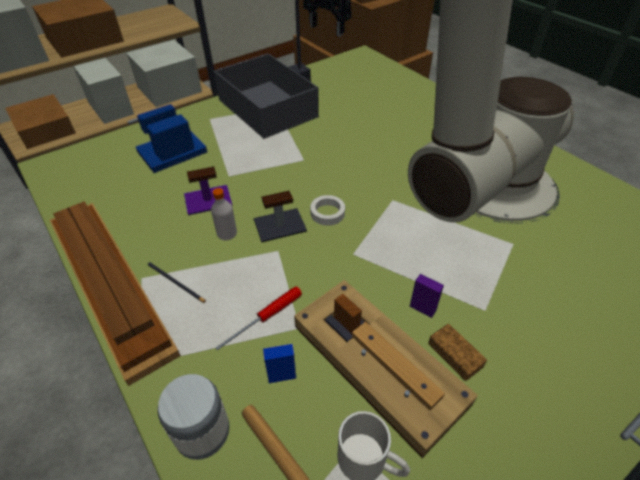

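View pics/top0.png

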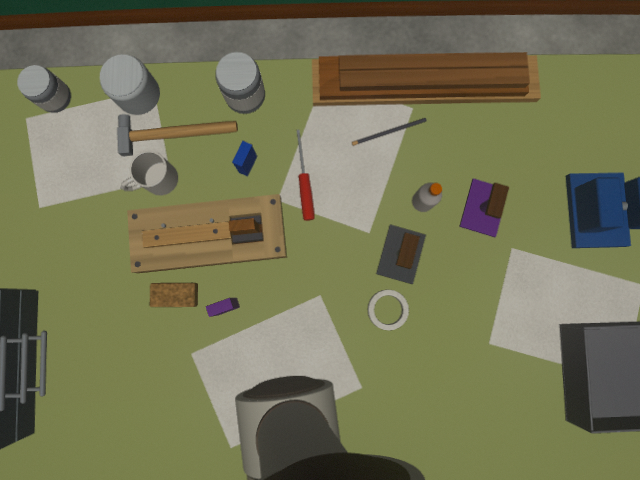

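The two pictures show the jig with brown block at top-view pixel (243,227) and scene pixel (347,310). The batten is at top (187,234), and the grey-footed rest at top (402,253), scene (278,215).

Could be mistaken for the block: blue (245,158) and purple (222,307). Could be mistaken for the rest: purple-footed (485,207). I choose the brown block and the grey-footed rest.

```bash
cat > h.py <<'E'
import numpy as np,cv2,pickle
def cloud(f):
    h,w=f["depth"].shape
    u,v=np.meshgrid(np.arange(w),np.arange(h))
    K=np.array([[f["fx"],0,f["cx"]],[0,f["fy"],f["cy"]],[0,0,1.]])
    n=cv2.undistortPoints(np.stack([u,v],-1).reshape(-1,1,2).astype(np.float64),K,np.asarray(f["dist"]))[:,0]
    d=f["depth"].reshape(-1).astype(float)
    P=np.c_[n*d[:,None],d]
    X=(P-np.asarray(f["t"]))@np.asarray(f["R"])
    X[d<=0]=np.nan
    return X.reshape(h,w,3)
def box(X,c,r,zlo,zhi,yaw=None):
    m=(np.hypot(X[...,0]-c[0],X[...,1]-c[1])<r)&(X[...,2]>zlo)&(X[...,2]<zhi)
    m8=m.astype(np.uint8); n,l,s,_=cv2.connectedComponentsWithStats(m8)
    if n<2: return None
    k=1+s[1:,4].argmax(); p=X[l==k]
    r=cv2.minAreaRect((p[:,:2]*1000).astype(np.float32))
    return dict(n=len(p),c=np.round(r[0],1),size=np.round(r[1],1),ang=round(r[2],2),mean=np.round(p.mean(0)*1000,1))
E
python3 - <<'E'
from h import *
d=pickle.load(open("f0.pkl","rb"))
C={n:cloud(f) for n,f in d.items()}
T=C["top"]
for nm,px in dict(jig=(150,255),batten=(187,234),block=(243,224),bar=(407,250),foot=(390,270),tape=(374,310),table=(330,280),blue=(245,158),purp=(222,307),pbar=(498,200),glue=(435,188),mug=(150,160),sand=(172,295)).items():
    print(nm,np.round(T[px[1],px[0]]*1000,1))
for n,X in C.items():
    for nm,px,r,a,b in (("jig",(207,233),.2,.034,.046),("batten",(187,234),.12,.053,.064),("block",(243,224),.05,.085,.105),("bar",(407,250),.06,.082,.1),("foot",(402,258),.08,.004,.014),("table",(330,280),.04,-.02,.02)):
        print(n,nm,box(X,T[px[1],px[0]][:2],r,a,b))
im=d["top"]["pixels"][180:290,110:440,::-1]
im=cv2.resize(im,None,fx=2.4,fy=2.4,interpolation=cv2.INTER_CUBIC)
cv2.imwrite("pics/crop1.png",cv2.convertScaleAbs(im,alpha=1.5))
E
```

```text
jig [543.6 311.5  39.8]
batten [582.9 229.7  58.9]
block [595.6 110.6  91.8]
bar [ 536.8 -209.    88.8]
foot [ 502.4 -185.6    9.7]
tape [ 420.3 -147.5   22.6]
table [484.9 -58.9   0.7]
blue [730.4 106.9  85.1]
purp [434.9 153.9  84.2]
pbar [ 631.6 -394.3   90.5]
glue [ 650.1 -260.3  130. ]
mug [745.7 315.9  37.3]
sand [460.7 269.4  25.1]
scene jig {'n': 9479, 'c': array([585.9, 199.2]), 'size': array([132.3, 321.5]), 'ang': 4.55, 'mean': array([592. , 221.7,  41.7])}
scene batten {'n': 2187, 'c': array([583.3, 218.7]), 'size': array([ 35.8, 213.7]), 'ang': 4.69, 'mean': array([583.3, 238.1,  59.5])}
scene block {'n': 380, 'c': array([593.3, 117.1]), 'size': array([23.4, 51.3]), 'ang': 3.35, 'mean': array([594.7, 119.6,  94.9])}
scene bar {'n': 349, 'c': array([ 535.2, -205.7]), 'size': array([34.4, 66.3]), 'ang': 70.99, 'mean': array([ 536.7, -204. ,   89.8])}
scene foot {'n': 1048, 'c': array([ 533.9, -209. ]), 'size': array([ 90.2, 110.2]), 'ang': 72.46, 'mean': array([ 537.4, -202.1,    8.9])}
scene table {'n': 756, 'c': array([484.3, -58.9]), 'size': array([77.9, 78.7]), 'ang': 24.41, 'mean': array([485.4, -58.1,   1.1])}
top jig {'n': 7523, 'c': array([588.1, 197.1]), 'size': array([131.4, 321.8]), 'ang': 4.75, 'mean': array([586.8, 194.3,  40. ])}
top batten {'n': 1461, 'c': array([583.5, 232.2]), 'size': array([ 34.8, 179.5]), 'ang': 4.78, 'mean': array([583.1, 232.3,  58. ])}
top block {'n': 309, 'c': array([594.6, 113.5]), 'size': array([22.4, 50.8]), 'ang': 4.13, 'mean': array([593.9, 112.9,  94.4])}
top bar {'n': 506, 'c': array([ 537. , -210.4]), 'size': array([28.7, 66.3]), 'ang': 72.52, 'mean': array([ 536.4, -209.7,   89.9])}
top foot {'n': 1366, 'c': array([ 537.1, -210.9]), 'size': array([ 82., 116.]), 'ang': 70.46, 'mean': array([ 533.7, -204.3,    8.3])}
top table {'n': 1108, 'c': array([484.1, -59. ]), 'size': array([76.5, 78.4]), 'ang': 88.57, 'mean': array([ 4.847e+02, -5.890e+01,  3.000e-01])}
```

View pics/crop1.png

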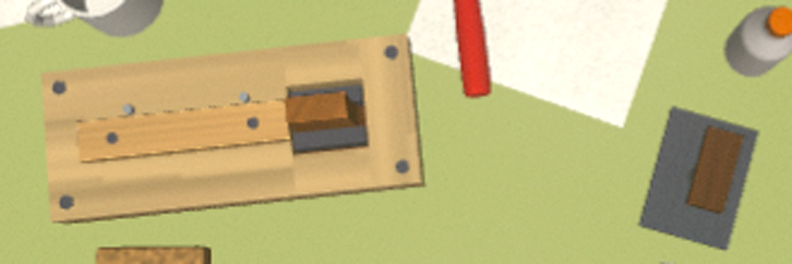

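The crop confirms the brown block in the slot and the grey-footed rest. Heights and sizes match the description (batten 179.5×34.8 mm, crossbar at 89.9 mm). Next I turn the tool to the batten's yaw and cross over.

Emit:
apply_moves:
  commands:
    - {"turn": [0, 0, -8.1], "travel": [0, 0, 0], "hand": 0.06}
    - {"turn": [0, 0, -8.1], "travel": [0, 0, 0], "hand": 0.06}
    - {"turn": [0, 0, -8.1], "travel": [0, 0, 0], "hand": 0.06}
    - {"turn": [0, 0, -8.1], "travel": [0, 0, 0], "hand": 0.06}
    - {"turn": [0, 0, -8.1], "travel": [0, 0, 0], "hand": 0.06}

```text
t: 0.6
eef_pos: [0.1382, -0.558, 0.2309]
orientation: [[0.577, 0.817, -0.0], [0.817, -0.577, 0.001], [0.001, -0.0, -1.0]]
contact_force: [0.3, 0.1, -0.7]
grip_width: 0.06
finger_force: 0.0
```

Emit:
apply_moves:
  commands:
    - {"turn": [0, 0, -8.1], "travel": [0, 0, 0], "hand": 0.06}
    - {"turn": [0, 0, -8.1], "travel": [0, 0, 0], "hand": 0.06}
    - {"turn": [0, 0, -8.1], "travel": [0, 0, 0], "hand": 0.06}
    - {"turn": [0, 0, -8.1], "travel": [0, 0, 0], "hand": 0.06}
    - {"turn": [0, 0, -8.0], "travel": [0, 0, 0], "hand": 0.06}

```text
t: 1.1
eef_pos: [0.1382, -0.558, 0.2309]
orientation: [[-0.09, 0.996, -0.0], [0.996, 0.09, 0.001], [0.001, -0.0, -1.0]]
contact_force: [-0.1, -0.5, -0.1]
grip_width: 0.0598
finger_force: 0.0
```

Emit:
apply_moves:
  commands:
    - {"turn": [0, 0, 0], "travel": [0.0375, 0.0254, 0], "hand": 0.06}
    - {"turn": [0, 0, 0], "travel": [0.0375, 0.0254, 0], "hand": 0.06}
    - {"turn": [0, 0, 0], "travel": [0.0375, 0.0254, 0], "hand": 0.06}
    - {"turn": [0, 0, 0], "travel": [0.0375, 0.0254, 0], "hand": 0.06}
    - {"turn": [0, 0, 0], "travel": [0.0375, 0.0254, 0], "hand": 0.06}

```text
t: 1.6
eef_pos: [0.2494, -0.3589, 0.231]
orientation: [[-0.083, 0.997, -0.0], [0.997, 0.083, 0.0], [0.0, -0.0, -1.0]]
contact_force: [-0.2, 0.1, 0.3]
grip_width: 0.0599
finger_force: 0.0
```

Emit:
apply_moves:
  commands:
    - {"turn": [0, 0, 0], "travel": [0.0375, 0.0254, 0], "hand": 0.06}
    - {"turn": [0, 0, 0], "travel": [0.0375, 0.0254, 0], "hand": 0.06}
    - {"turn": [0, 0, 0], "travel": [0.0375, 0.0254, 0], "hand": 0.06}
    - {"turn": [0, 0, 0], "travel": [0.0375, 0.0254, 0], "hand": 0.06}
    - {"turn": [0, 0, 0], "travel": [0.0375, 0.0254, 0], "hand": 0.06}

```text
t: 2.1
eef_pos: [0.3602, -0.1613, 0.2313]
orientation: [[-0.084, 0.997, 0.0], [0.997, 0.084, -0.0], [-0.0, 0.0, -1.0]]
contact_force: [1.1, 0.7, 0.5]
grip_width: 0.0599
finger_force: 0.0
```

Emit:
apply_moves:
  commands:
    - {"turn": [0, 0, 0], "travel": [0.0375, 0.0254, 0], "hand": 0.06}
    - {"turn": [0, 0, 0], "travel": [0.0375, 0.0254, 0], "hand": 0.06}
    - {"turn": [0, 0, 0], "travel": [0.0375, 0.0254, 0], "hand": 0.06}
    - {"turn": [0, 0, 0], "travel": [0.0375, 0.0254, 0], "hand": 0.06}
    - {"turn": [0, 0, 0], "travel": [0.0375, 0.0254, 0], "hand": 0.06}

```text
t: 2.6
eef_pos: [0.4711, 0.0364, 0.2312]
orientation: [[-0.084, 0.996, 0.0], [0.996, 0.084, 0.0], [0.0, 0.0, -1.0]]
contact_force: [1.9, -0.8, 0.2]
grip_width: 0.0603
finger_force: 0.0
```

Emit:
apply_moves:
  commands:
    - {"turn": [0, 0, 0], "travel": [0.0375, 0.0254, 0], "hand": 0.06}
    - {"turn": [0, 0, 0], "travel": [0.0375, 0.0254, 0], "hand": 0.06}
    - {"turn": [0, 0, 0], "travel": [0.0375, 0.0254, 0], "hand": 0.06}
    - {"turn": [0, 0, 0], "travel": [0.0375, 0.0254, 0], "hand": 0.06}
    - {"turn": [0, 0, 0], "travel": [0, 0, 0], "hand": 0.06}

```text
t: 3.1
eef_pos: [0.5605, 0.1962, 0.2297]
orientation: [[-0.087, 0.996, -0.002], [0.996, 0.087, 0.001], [0.001, -0.002, -1.0]]
contact_force: [0.4, -0.1, 0.1]
grip_width: 0.06
finger_force: 0.0
```

```bash
cat > to.py <<'E'
import sys,numpy as np
from scipy.spatial.transform import Rotation as Ro
from workcell import telemetry
s=telemetry.read_state()
x,y,z,yaw=map(float,sys.argv[1:5])
R=np.array(s["orientation"]); p=np.array(s["eef_pos"])
c,n=np.cos(np.radians(yaw)),np.sin(np.radians(yaw))
Rt=np.array([[c,n,0],[n,-c,0],[0,0,-1.]])
print("t",round(s["t"],2),"p",p.round(4),"F",np.round(s["contact_force"],1),"M",np.round(s["ft_torque"],2),"w",round(s["grip_width"],4),"ff",round(s["finger_force"],1))
print("shift in present tool axes",(R.T@(np.array([x,y,z])-p)).round(4),"turn",Ro.from_matrix(R.T@Rt).as_rotvec(degrees=True).round(2))
print("shift in target tool axes",(Rt.T@(np.array([x,y,z])-p)).round(4),"q",np.round(s["joint_pos"],2))
E
python3 to.py .5834 .2322 .045 94.7
```

```text
t 3.1 p [0.5605 0.1962 0.2297] F [ 0.4 -0.1  0.1] M [-0.05 -0.01  0.01] w 0.06 ff 0.0
shift in present tool axes [0.0337 0.0263 0.1847] turn [-0.1  -0.05  0.3 ]
shift in target tool axes [0.034  0.0258 0.1847] q [0.21 0.19 1.39 0.   1.56 0.12]
```

Emit:
apply_moves:
  commands:
    - {"turn": [0, 0, 0.3], "travel": [0.034, 0.026, 0], "hand": 0.06}
    - {"turn": [0, 0, 0], "travel": [0, 0, 0.04], "hand": 0.06}
    - {"turn": [0, 0, 0], "travel": [0, 0, 0.04], "hand": 0.06}
    - {"turn": [0, 0, 0], "travel": [0, 0, 0.03], "hand": 0.06}
    - {"turn": [0, 0, 0], "travel": [0, 0, 0], "hand": 0.06}

```text
t: 3.6
eef_pos: [0.5803, 0.2276, 0.117]
orientation: [[-0.079, 0.997, -0.007], [0.997, 0.079, -0.002], [-0.001, -0.007, -1.0]]
contact_force: [-0.3, 0.9, 0.0]
grip_width: 0.0598
finger_force: 0.0
```

```bash
python3 to.py .5834 .2322 .045 94.7
```

```text
t 3.6 p [0.5803 0.2276 0.117 ] F [-0.3  0.9  0. ] M [0.02 0.02 0.04] w 0.0598 ff 0.0
shift in present tool axes [0.0044 0.004  0.0719] turn [-0.41  0.07 -0.19]
shift in target tool axes [0.0043 0.0035 0.072 ] q [0.25 0.31 1.47 0.   1.36 0.17]
```

Emit:
apply_moves:
  commands:
    - {"turn": [0, 0, 0], "travel": [0.003, 0.002, 0.025], "hand": 0.06}
    - {"turn": [0, 0, 0], "travel": [0, 0, 0.025], "hand": 0.06}
    - {"turn": [0, 0, 0], "travel": [0, 0, 0.006], "hand": 0.06}
    - {"turn": [0, 0, 0], "travel": [0, 0, 0], "hand": 0.06}
    - {"turn": [0, 0, 0], "travel": [0, 0, 0], "hand": 0.06}

```text
t: 4.1
eef_pos: [0.5849, 0.2317, 0.0673]
orientation: [[-0.079, 0.997, 0.002], [0.997, 0.079, 0.001], [0.0, 0.002, -1.0]]
contact_force: [0.3, 0.4, -0.6]
grip_width: 0.0602
finger_force: 0.0
```

```bash
python3 to.py .5834 .2322 .045 94.7
```

```text
t 4.1 p [0.5849 0.2317 0.0673] F [ 0.3  0.4 -0.6] M [ 0.03 -0.03 -0.04] w 0.0602 ff 0.0
shift in present tool axes [ 0.0006 -0.0015  0.0223] turn [ 0.11 -0.03 -0.19]
shift in target tool axes [ 0.0007 -0.0015  0.0223] q [0.25 0.36 1.52 0.   1.26 0.18]
```

Emit:
apply_moves:
  commands:
    - {"turn": [0, 0, 0], "travel": [0, -0.0013, 0.012], "hand": 0.06}
    - {"turn": [0, 0, 0], "travel": [0, 0, 0.009], "hand": 0.06}
    - {"turn": [0, 0, 0], "travel": [0, 0, 0], "hand": 0.06}
    - {"turn": [0, 0, 0], "travel": [0, 0, 0], "hand": 0.045}
    - {"turn": [0, 0, 0], "travel": [0, 0, 0], "hand": 0.02}

```text
t: 4.6
eef_pos: [0.5831, 0.2315, 0.0448]
orientation: [[-0.079, 0.997, 0.0], [0.997, 0.079, 0.0], [0.0, 0.0, -1.0]]
contact_force: [-13.1, -3.5, 30.4]
grip_width: 0.0326
finger_force: 58.5
```

Emit:
apply_moves:
  commands:
    - {"turn": [0, 0, 0], "travel": [0, 0, 0], "hand": 0.02}
    - {"turn": [0, 0, 0], "travel": [0, 0, 0], "hand": 0.02}
    - {"turn": [0, 0, 0], "travel": [0, 0, 0], "hand": 0.02}
    - {"turn": [0, 0, 0], "travel": [0, 0, 0], "hand": 0.02}
    - {"turn": [0, 0, 0], "travel": [0, 0, 0], "hand": 0.02}

```text
t: 5.1
eef_pos: [0.5832, 0.2316, 0.0449]
orientation: [[-0.079, 0.997, 0.001], [0.997, 0.079, 0.0], [0.0, 0.001, -1.0]]
contact_force: [0.0, -0.5, 5.2]
grip_width: 0.0324
finger_force: 60.9
```

```bash
python3 to.py .5834 .2322 .045 94.7
```

```text
t 5.1 p [0.5832 0.2316 0.0449] F [ 0.  -0.5  5.2] M [-0.01  0.09  0.03] w 0.0324 ff 60.9
shift in present tool axes [ 0.0006  0.0003 -0.0001] turn [ 0.05 -0.02 -0.19]
shift in target tool axes [ 0.0006  0.0003 -0.0001] q [0.26 0.38 1.54 0.   1.22 0.18]
```

Emit:
apply_moves:
  commands:
    - {"turn": [0, 0, 0], "travel": [0, 0, -0.015], "hand": 0.02}
    - {"turn": [0, 0, 0], "travel": [0, 0, -0.035], "hand": 0.02}
    - {"turn": [0, 0, 0], "travel": [0, 0, -0.04], "hand": 0.02}
    - {"turn": [0, 0, 0], "travel": [0, 0, -0.035], "hand": 0.02}
    - {"turn": [0, 0, 0], "travel": [0, 0, -0.015], "hand": 0.02}

```text
t: 5.6
eef_pos: [0.5836, 0.2317, 0.189]
orientation: [[-0.079, 0.997, 0.005], [0.997, 0.079, 0.001], [0.001, 0.005, -1.0]]
contact_force: [-0.1, 0.3, -0.7]
grip_width: 0.0322
finger_force: 60.2
```

Emit:
apply_moves:
  commands:
    - {"turn": [0, 0, 3.4], "travel": [0, 0, 0], "hand": 0.02}
    - {"turn": [0, 0, 5], "travel": [0, 0, 0], "hand": 0.02}
    - {"turn": [0, 0, 5], "travel": [0, 0, 0], "hand": 0.02}
    - {"turn": [0, 0, 5], "travel": [0, 0, 0], "hand": 0.02}
    - {"turn": [0, 0, 3.6], "travel": [0, 0, 0], "hand": 0.02}

```text
t: 6.1
eef_pos: [0.5826, 0.2314, 0.1843]
orientation: [[0.304, 0.953, -0.001], [0.953, -0.304, -0.0], [-0.0, -0.001, -1.0]]
contact_force: [0.2, 0.3, -0.3]
grip_width: 0.0327
finger_force: 60.2
```

```bash
python3 to.py .5365 -.2105 .095 72.5
```

```text
t 6.1 p [0.5826 0.2314 0.1843] F [ 0.2  0.3 -0.3] M [0.02 0.02 0.03] w 0.0327 ff 60.2
shift in present tool axes [-0.435   0.0904  0.0894] turn [-0.04  0.02 -0.19]
shift in target tool axes [-0.4353  0.0889  0.0893] q [0.26 0.28 1.38 0.   1.49 0.56]
```

Emit:
apply_moves:
  commands:
    - {"turn": [0, 0, -0.2], "travel": [-0.015, 0.003, 0], "hand": 0.02}
    - {"turn": [0, 0, 0], "travel": [-0.03, 0.006, 0], "hand": 0.02}
    - {"turn": [0, 0, 0], "travel": [-0.036, 0.0075, 0], "hand": 0.02}
    - {"turn": [0, 0, 0], "travel": [-0.036, 0.0075, 0], "hand": 0.02}
    - {"turn": [0, 0, 0], "travel": [-0.036, 0.0075, 0], "hand": 0.02}

```text
t: 6.6
eef_pos: [0.5667, 0.0741, 0.1843]
orientation: [[0.295, 0.955, -0.0], [0.955, -0.295, -0.0], [-0.0, -0.0, -1.0]]
contact_force: [0.6, 0.4, -0.8]
grip_width: 0.0325
finger_force: 60.2
```

Emit:
apply_moves:
  commands:
    - {"turn": [0, 0, 0], "travel": [-0.036, 0.0075, 0], "hand": 0.02}
    - {"turn": [0, 0, 0], "travel": [-0.036, 0.0075, 0], "hand": 0.02}
    - {"turn": [0, 0, 0], "travel": [-0.036, 0.0075, 0], "hand": 0.02}
    - {"turn": [0, 0, 0], "travel": [-0.036, 0.0075, 0], "hand": 0.02}
    - {"turn": [0, 0, 0], "travel": [-0.036, 0.0075, 0], "hand": 0.02}

```text
t: 7.1
eef_pos: [0.5488, -0.1089, 0.1844]
orientation: [[0.296, 0.955, -0.0], [0.955, -0.296, 0.0], [-0.0, -0.0, -1.0]]
contact_force: [0.3, 0.0, -0.7]
grip_width: 0.0322
finger_force: 60.2
```

Emit:
apply_moves:
  commands:
    - {"turn": [0, 0, 0], "travel": [-0.036, 0.007, 0], "hand": 0.02}
    - {"turn": [0, 0, 0], "travel": [-0.03, 0.006, 0], "hand": 0.02}
    - {"turn": [0, 0, 0], "travel": [-0.025, 0.005, 0], "hand": 0.02}
    - {"turn": [0, 0, 0], "travel": [-0.011, 0.003, 0], "hand": 0.02}
    - {"turn": [0, 0, 0], "travel": [0, 0, 0], "hand": 0.02}

```text
t: 7.6
eef_pos: [0.5389, -0.2119, 0.1841]
orientation: [[0.298, 0.955, -0.001], [0.955, -0.298, 0.0], [0.0, -0.001, -1.0]]
contact_force: [-0.0, -0.3, -1.6]
grip_width: 0.0325
finger_force: 60.2
```

```bash
python3 to.py .5365 -.2105 .095 72.5; python3 - <<'E'
from workcell import eyes
import cv2,pickle
from h import *
d={n:eyes.read_camera(n) for n in ("scene","top")}
pickle.dump(d,open("f1.pkl","wb"))
for n in d: 
    X=cloud(d[n])
    print(n,box(X,(.5365,-.21),.12,.185,.205))
    print(n,box(X,(.5365,-.21),.06,.08,.095))
E
python3 to.py .5365 -.2105 .095 72.5
```

```text
t 7.6 p [ 0.5389 -0.2119  0.1841] F [-0.  -0.3 -1.6] M [ 0.04 -0.01 -0.  ] w 0.0325 ff 60.2
shift in present tool axes [ 0.0006 -0.0026  0.0891] turn [-0.03 -0.    0.16]
shift in target tool axes [ 0.0006 -0.0027  0.0891] q [-0.51  0.18  1.5  -0.    1.46 -0.2 ]
scene {'n': 925, 'c': array([ 539.3, -200.7]), 'size': array([170.6,  58.7]), 'ang': 81.34, 'mean': array([ 545.3, -182.6,  197.3])}
scene {'n': 364, 'c': array([ 534.8, -206.8]), 'size': array([33.9, 66.2]), 'ang': 73.81, 'mean': array([ 537. , -203.3,   89.3])}
top {'n': 450, 'c': array([ 560.9, -143.2]), 'size': array([40.6, 34.2]), 'ang': 72.74, 'mean': array([ 561. , -141.7,  197. ])}
top {'n': 37, 'c': array([ 513.8, -211.9]), 'size': array([ 8.6, 23.2]), 'ang': 75.96, 'mean': array([ 511. , -211.8,   89.4])}
t 7.7 p [ 0.5393 -0.2101  0.1842] F [-0.6  0.3 -1.2] M [ 0.02 -0.03 -0.01] w 0.0322 ff 60.2
shift in present tool axes [-0.0012 -0.0025  0.0892] turn [-0.02 -0.02  0.24]
shift in target tool axes [-0.0012 -0.0026  0.0892] q [-0.5   0.18  1.5   0.    1.46 -0.2 ]
```

Emit:
apply_moves:
  commands:
    - {"turn": [0, 0, 0], "travel": [-0.001, -0.0026, 0.02], "hand": 0.02}
    - {"turn": [0, 0, 0], "travel": [0, 0, 0.03], "hand": 0.02}
    - {"turn": [0, 0, 0], "travel": [0, 0, 0.025], "hand": 0.02}
    - {"turn": [0, 0, 0], "travel": [0, 0, 0.008], "hand": 0.02}
    - {"turn": [0, 0, 0], "travel": [0, 0, 0], "hand": 0.02}

```text
t: 8.2
eef_pos: [0.5365, -0.2098, 0.1008]
orientation: [[0.296, 0.955, -0.001], [0.955, -0.296, 0.001], [0.001, -0.002, -1.0]]
contact_force: [-0.1, -1.0, 0.2]
grip_width: 0.0323
finger_force: 60.1
```

Emit:
apply_moves:
  commands:
    - {"turn": [0, 0, 0], "travel": [0, 0, 0.002], "hand": 0.02}
    - {"turn": [0, 0, 0], "travel": [0, 0, 0.001], "hand": 0.02}
    - {"turn": [0, 0, 0], "travel": [0, 0, 0], "hand": 0.02}
    - {"turn": [0, 0, 0], "travel": [0, 0, 0], "hand": 0.02}
    - {"turn": [0, 0, 0], "travel": [0, 0, 0], "hand": 0.02}

```text
t: 8.7
eef_pos: [0.5368, -0.2109, 0.0986]
orientation: [[0.297, 0.955, 0.0], [0.955, -0.297, -0.0], [0.0, 0.0, -1.0]]
contact_force: [-0.1, -1.2, -1.1]
grip_width: 0.0322
finger_force: 60.1
```

```bash
python3 to.py .5365 -.2105 .095 72.5
```

```text
t 8.7 p [ 0.5368 -0.2109  0.0986] F [-0.1 -1.2 -1.1] M [-0.1   0.02 -0.05] w 0.0322 ff 60.1
shift in present tool axes [ 0.0003 -0.0004  0.0036] turn [ 0.02 -0.    0.21]
shift in target tool axes [ 0.0003 -0.0004  0.0036] q [-0.51  0.23  1.61  0.    1.29 -0.21]
```

Emit:
apply_moves:
  commands:
    - {"turn": [0, 0, 0], "travel": [0, 0, 0.001], "hand": 0.02}
    - {"turn": [0, 0, 0], "travel": [0, 0, 0.001], "hand": 0.02}
    - {"turn": [0, 0, 0], "travel": [0, 0, 0], "hand": 0.02}
    - {"turn": [0, 0, 0], "travel": [0, 0, 0], "hand": 0.02}
    - {"turn": [0, 0, 0], "travel": [0, 0, 0], "hand": 0.02}

```text
t: 9.2
eef_pos: [0.5367, -0.2108, 0.0963]
orientation: [[0.297, 0.955, 0.0], [0.955, -0.297, 0.0], [0.0, 0.0, -1.0]]
contact_force: [0.4, -0.7, -0.7]
grip_width: 0.0323
finger_force: 60.1
```

Emit:
apply_moves:
  commands:
    - {"turn": [0, 0, 0], "travel": [0, 0, 0.0005], "hand": 0.02}
    - {"turn": [0, 0, 0], "travel": [0, 0, 0.0005], "hand": 0.02}
    - {"turn": [0, 0, 0], "travel": [0, 0, 0], "hand": 0.02}
    - {"turn": [0, 0, 0], "travel": [0, 0, 0], "hand": 0.02}
    - {"turn": [0, 0, 0], "travel": [0, 0, 0], "hand": 0.02}

```text
t: 9.7
eef_pos: [0.5367, -0.2108, 0.0953]
orientation: [[0.297, 0.955, -0.0], [0.955, -0.297, 0.0], [0.0, -0.0, -1.0]]
contact_force: [1.5, -0.2, -0.8]
grip_width: 0.0323
finger_force: 60.1
```

Emit:
apply_moves:
  commands:
    - {"turn": [0, 0, 0], "travel": [0, 0, 0.0005], "hand": 0.02}
    - {"turn": [0, 0, 0], "travel": [0, 0, 0.0005], "hand": 0.02}
    - {"turn": [0, 0, 0], "travel": [0, 0, 0], "hand": 0.02}
    - {"turn": [0, 0, 0], "travel": [0, 0, 0], "hand": 0.02}
    - {"turn": [0, 0, 0], "travel": [0, 0, 0], "hand": 0.02}

```text
t: 10.2
eef_pos: [0.5368, -0.2108, 0.0949]
orientation: [[0.297, 0.955, 0.0], [0.955, -0.297, -0.0], [-0.0, 0.0, -1.0]]
contact_force: [-3.0, 1.8, 6.7]
grip_width: 0.0323
finger_force: 61.1
```

```bash
python3 to.py .5365 -.2105 .095 72.5
```

```text
t 10.2 p [ 0.5368 -0.2108  0.0949] F [-3.   1.8  6.7] M [ 0.24  0.55 -0.02] w 0.0323 ff 61.1
shift in present tool axes [ 0.0002 -0.0003 -0.0001] turn [0.02 0.   0.21]
shift in target tool axes [ 0.0002 -0.0004 -0.0001] q [-0.51  0.24  1.62  0.    1.29 -0.21]
```

Emit:
apply_moves:
  commands:
    - {"turn": [0, 0, 0], "travel": [0, 0, 0], "hand": 0.035}
    - {"turn": [0, 0, 0], "travel": [0, 0, 0], "hand": 0.04}
    - {"turn": [0, 0, 0], "travel": [0, 0, 0], "hand": 0.05}
    - {"turn": [0, 0, 0], "travel": [0, 0, 0], "hand": 0.065}
    - {"turn": [0, 0, 0], "travel": [0, 0, 0], "hand": 0.07}

```text
t: 10.7
eef_pos: [0.5367, -0.2108, 0.0943]
orientation: [[0.297, 0.955, -0.0], [0.955, -0.297, 0.0], [0.0, -0.0, -1.0]]
contact_force: [0.4, -0.4, 0.0]
grip_width: 0.0699
finger_force: 0.0
```

Emit:
apply_moves:
  commands:
    - {"turn": [0, 0, 0], "travel": [0, 0, 0], "hand": 0.07}
    - {"turn": [0, 0, 0], "travel": [0, 0, -0.015], "hand": 0.07}
    - {"turn": [0, 0, 0], "travel": [0, 0, -0.035], "hand": 0.07}
    - {"turn": [0, 0, 0], "travel": [0, 0, -0.045], "hand": 0.07}
    - {"turn": [0, 0, 0], "travel": [0, 0, -0.03], "hand": 0.07}

```text
t: 11.2
eef_pos: [0.537, -0.2109, 0.2236]
orientation: [[0.297, 0.955, 0.003], [0.955, -0.297, -0.001], [-0.001, 0.003, -1.0]]
contact_force: [0.3, -0.1, -0.3]
grip_width: 0.0698
finger_force: 0.0
```

```bash
python3 - <<'E'
from workcell import eyes
import cv2,pickle
from h import *
d={n:eyes.read_camera(n) for n in ("scene","top")}
pickle.dump(d,open("f2.pkl","wb"))
for n in d: 
    X=cloud(d[n])
    print(n,box(X,(.5365,-.21),.12,.098,.118),box(X,(.594,.114),.05,.085,.105))
a=cv2.resize(d["scene"]["pixels"][150:290,180:380,::-1],None,fx=2,fy=2); b=cv2.resize(d["top"]["pixels"][180:320,330:530,::-1],None,fx=2,fy=2)
cv2.imwrite("pics/p2.png",np.hstack([a,b]))
E
python3 to.py .5946 .1133 .2 4.7
```

```text
scene {'n': 936, 'c': array([ 535.9, -205.8]), 'size': array([182.3,  34.4]), 'ang': 72.72, 'mean': array([ 539.9, -196.1,  108.3])} {'n': 382, 'c': array([593. , 117.2]), 'size': array([23.5, 50.4]), 'ang': 5.04, 'mean': array([594.9, 119.4,  95. ])}
top {'n': 471, 'c': array([ 556.7, -148.9]), 'size': array([52.2, 34.4]), 'ang': 72.92, 'mean': array([ 556.9, -147.5,  108. ])} {'n': 307, 'c': array([594.7, 113.5]), 'size': array([22.5, 50.4]), 'ang': 4.85, 'mean': array([594. , 112.8,  94.4])}
t 11.3 p [ 0.5379 -0.2114  0.2252] F [-0.2  0.5  0.8] M [ 0.   -0.04  0.01] w 0.0699 ff 0.0
shift in present tool axes [ 0.3269 -0.0426  0.0244] turn [ 0.43 -0.18 68.02]
shift in target tool axes [ 0.0831 -0.319   0.0252] q [-0.51  0.15  1.45  0.    1.53 -0.21]
```

View pics/p2.png

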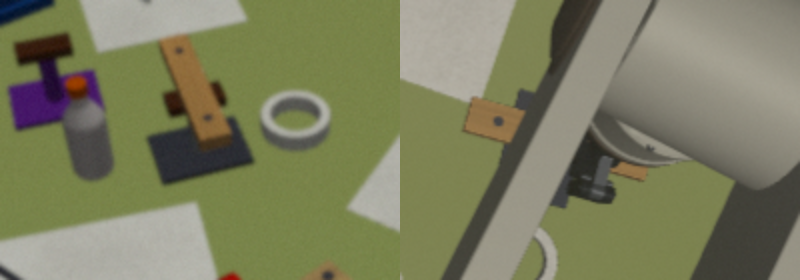

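The picture (scene crop left, top crop right) shows the batten lying level across the grey-footed rest, at about (195,90) in the crop. Its top is at 108 mm and its yaw 72.7°. Now the block.

Emit:
apply_moves:
  commands:
    - {"turn": [0, 0, 6], "travel": [0, 0, 0], "hand": 0.07}
    - {"turn": [0, 0, 8.5], "travel": [0, 0, 0], "hand": 0.07}
    - {"turn": [0, 0, 8.5], "travel": [0, 0, 0], "hand": 0.07}
    - {"turn": [0, 0, 8.5], "travel": [0, 0, 0], "hand": 0.07}
    - {"turn": [0, 0, 8.5], "travel": [0, 0, 0], "hand": 0.07}

```text
t: 11.8
eef_pos: [0.5365, -0.2107, 0.2195]
orientation: [[0.845, 0.535, -0.0], [0.535, -0.845, 0.0], [-0.0, -0.0, -1.0]]
contact_force: [-0.1, -0.6, 0.1]
grip_width: 0.0699
finger_force: 0.0
```

Emit:
apply_moves:
  commands:
    - {"turn": [0, 0, 8.5], "travel": [0, 0, 0], "hand": 0.07}
    - {"turn": [0, 0, 8.5], "travel": [0, 0, 0], "hand": 0.07}
    - {"turn": [0, 0, 6.5], "travel": [0, 0, 0], "hand": 0.07}
    - {"turn": [0, 0, 4.5], "travel": [0, 0, 0], "hand": 0.07}
    - {"turn": [0, 0, 0], "travel": [0.01, -0.02, 0], "hand": 0.07}

```text
t: 12.3
eef_pos: [0.5444, -0.1913, 0.2194]
orientation: [[0.997, 0.077, -0.0], [0.077, -0.997, -0.0], [-0.0, 0.0, -1.0]]
contact_force: [0.6, -0.1, -0.8]
grip_width: 0.0701
finger_force: 0.0
```

Emit:
apply_moves:
  commands:
    - {"turn": [0, 0, 0], "travel": [0.01, -0.04, 0], "hand": 0.07}
    - {"turn": [0, 0, 0], "travel": [0.01, -0.04, 0], "hand": 0.07}
    - {"turn": [0, 0, 0], "travel": [0.01, -0.04, 0], "hand": 0.07}
    - {"turn": [0, 0, 0], "travel": [0.01, -0.04, 0], "hand": 0.07}
    - {"turn": [0, 0, 0], "travel": [0.01, -0.04, 0], "hand": 0.07}

```text
t: 12.8
eef_pos: [0.5783, 0.0151, 0.2197]
orientation: [[0.997, 0.082, 0.0], [0.082, -0.997, 0.0], [0.0, -0.0, -1.0]]
contact_force: [0.8, -0.4, 0.3]
grip_width: 0.0703
finger_force: 0.0
```

Emit:
apply_moves:
  commands:
    - {"turn": [0, 0, 0], "travel": [0.01, -0.04, 0], "hand": 0.07}
    - {"turn": [0, 0, 0], "travel": [0.01, -0.035, 0], "hand": 0.07}
    - {"turn": [0, 0, 0], "travel": [0.003, -0.02, 0], "hand": 0.07}
    - {"turn": [0, 0, 0], "travel": [0, -0.004, 0], "hand": 0.07}
    - {"turn": [0, 0, 0], "travel": [0, 0, 0], "hand": 0.07}

```text
t: 13.3
eef_pos: [0.593, 0.1142, 0.2194]
orientation: [[0.997, 0.083, -0.0], [0.083, -0.997, -0.0], [-0.0, 0.0, -1.0]]
contact_force: [-0.5, -0.6, 0.5]
grip_width: 0.0698
finger_force: 0.0
```

```bash
python3 to.py .5946 .1133 .2 4.7
```

```text
t 13.3 p [0.593  0.1142 0.2194] F [-0.5 -0.6  0.5] M [-0. -0.  0.] w 0.0698 ff 0.0
shift in present tool axes [0.0015 0.0011 0.0194] turn [0.   0.01 0.07]
shift in target tool axes [0.0015 0.0011 0.0194] q [ 0.06  0.21  1.39 -0.    1.54  1.55]
```

Emit:
apply_moves:
  commands:
    - {"turn": [0, 0, 0], "travel": [0.0015, 0.001, 0.02], "hand": 0.075}
    - {"turn": [0, 0, 0], "travel": [0, 0, 0.04], "hand": 0.075}
    - {"turn": [0, 0, 0], "travel": [0, 0, 0.035], "hand": 0.075}
    - {"turn": [0, 0, 0], "travel": [0, 0, 0.01], "hand": 0.075}
    - {"turn": [0, 0, 0], "travel": [0, 0, 0], "hand": 0.075}

```text
t: 13.8
eef_pos: [0.5944, 0.1121, 0.1137]
orientation: [[0.997, 0.081, -0.002], [0.081, -0.997, -0.0], [-0.002, -0.0, -1.0]]
contact_force: [-0.1, -0.4, 0.2]
grip_width: 0.0747
finger_force: 0.0
```

```bash
python3 to.py .5946 .1133 .058 4.7
```

```text
t 13.8 p [0.5944 0.1121 0.1137] F [-0.1 -0.4  0.2] M [0.04 0.01 0.02] w 0.0747 ff 0.0
shift in present tool axes [ 0.0004 -0.0011  0.0557] turn [-0.    0.12 -0.05]
shift in target tool axes [ 0.0003 -0.0011  0.0557] q [ 0.06  0.28  1.53 -0.    1.34  1.55]
```

Emit:
apply_moves:
  commands:
    - {"turn": [0, 0, 0], "travel": [0, -0.001, 0.02], "hand": 0.075}
    - {"turn": [0, 0, 0], "travel": [0, 0, 0.02], "hand": 0.075}
    - {"turn": [0, 0, 0], "travel": [0, 0, 0.013], "hand": 0.075}
    - {"turn": [0, 0, 0], "travel": [0, 0, 0], "hand": 0.075}
    - {"turn": [0, 0, 0], "travel": [0, 0, 0], "hand": 0.075}

```text
t: 14.3
eef_pos: [0.5954, 0.1139, 0.0627]
orientation: [[0.997, 0.082, 0.001], [0.082, -0.997, 0.0], [0.001, -0.0, -1.0]]
contact_force: [0.2, 0.5, 0.8]
grip_width: 0.0748
finger_force: 0.0
```

Emit:
apply_moves:
  commands:
    - {"turn": [0, 0, 0], "travel": [0, 0, 0], "hand": 0.065}
    - {"turn": [0, 0, 0], "travel": [0, 0, 0], "hand": 0.058}
    - {"turn": [0, 0, 0], "travel": [0, 0, 0], "hand": 0.054}
    - {"turn": [0, 0, 0], "travel": [0, 0, 0], "hand": 0.04}
    - {"turn": [0, 0, 0], "travel": [0, 0, 0], "hand": 0.03}

```text
t: 14.8
eef_pos: [0.5949, 0.1145, 0.0621]
orientation: [[0.997, 0.082, 0.001], [0.082, -0.997, 0.001], [0.001, -0.001, -1.0]]
contact_force: [-1.3, 3.5, 6.5]
grip_width: 0.0493
finger_force: 62.4
```

Emit:
apply_moves:
  commands:
    - {"turn": [0, 0, 0], "travel": [0, 0, 0], "hand": 0.03}
    - {"turn": [0, 0, 0], "travel": [0, 0, 0], "hand": 0.03}
    - {"turn": [0, 0, 0], "travel": [0, 0, 0], "hand": 0.03}
    - {"turn": [0, 0, 0], "travel": [0, 0, 0], "hand": 0.03}
    - {"turn": [0, 0, 0], "travel": [0, 0, 0], "hand": 0.03}

```text
t: 15.3
eef_pos: [0.5949, 0.1145, 0.0621]
orientation: [[0.997, 0.082, 0.001], [0.082, -0.997, 0.001], [0.001, -0.001, -1.0]]
contact_force: [-1.9, 3.1, 6.2]
grip_width: 0.0496
finger_force: 62.4
```

```bash
python3 to.py .5946 .1133 .058 4.7
```

```text
t 15.3 p [0.5949 0.1145 0.0621] F [-1.9  3.1  6.2] M [ 0.3   0.29 -0.09] w 0.0496 ff 62.4
shift in present tool axes [-0.0004  0.0011  0.0041] turn [-0.03 -0.05  0.02]
shift in target tool axes [-0.0004  0.0011  0.0041] q [0.06 0.32 1.58 0.   1.24 1.55]
```

Emit:
apply_moves:
  commands:
    - {"turn": [1.5, 0, 0], "travel": [0, 0.001, -0.0005], "hand": 0.03}
    - {"turn": [2, 0, 0], "travel": [0, 0.0013, -0.0005], "hand": 0.03}
    - {"turn": [2, 0, 0], "travel": [0, 0.0013, 0], "hand": 0.03}
    - {"turn": [1.5, 0, 0], "travel": [0, 0.001, 0], "hand": 0.03}
    - {"turn": [0, 0, 0], "travel": [0, 0, 0], "hand": 0.03}

```text
t: 15.8
eef_pos: [0.5958, 0.1087, 0.0641]
orientation: [[0.997, 0.081, -0.008], [0.082, -0.989, 0.122], [0.002, -0.122, -0.992]]
contact_force: [-6.5, -3.3, 20.9]
grip_width: 0.0494
finger_force: 65.1
```

```bash
python3 to.py .5949 .1145 .062 4.7
```

```text
t 15.8 p [0.5958 0.1087 0.0641] F [-6.5 -3.3 20.9] M [-1.14  1.08  0.21] w 0.0494 ff 65.1
shift in present tool axes [-0.0005 -0.0056  0.0028] turn [-7.03 -0.12 -0.02]
shift in target tool axes [-0.0005 -0.0059  0.0021] q [-0.01  0.32  1.59  0.13  1.25  1.43]
```

Emit:
apply_moves:
  commands:
    - {"turn": [-3, 0, 0], "travel": [0, -0.002, -0.0015], "hand": 0.03}
    - {"turn": [-4, 0, 0], "travel": [0, -0.0026, -0.001], "hand": 0.03}
    - {"turn": [-4, 0, 0], "travel": [0, -0.0026, 0], "hand": 0.03}
    - {"turn": [-3, 0, 0], "travel": [0, -0.002, 0], "hand": 0.03}
    - {"turn": [0, 0, 0], "travel": [0, 0, 0], "hand": 0.03}

```text
t: 16.3
eef_pos: [0.5946, 0.1184, 0.0651]
orientation: [[0.996, 0.083, 0.011], [0.084, -0.989, -0.125], [0.0, 0.126, -0.992]]
contact_force: [1.6, -8.3, 0.9]
grip_width: 0.0487
finger_force: 65.8
```

```bash
python3 to.py .5949 .1145 .062 4.7
```

```text
t 16.3 p [0.5946 0.1184 0.0651] F [ 1.6 -8.3  0.9] M [-1.65 -0.43 -0.09] w 0.0487 ff 65.8
shift in present tool axes [0.     0.0035 0.0036] turn [ 7.23 -0.04  0.11]
shift in target tool axes [0.     0.0039 0.0031] q [ 0.14  0.33  1.56 -0.13  1.25  1.67]
```

Emit:
apply_moves:
  commands:
    - {"turn": [3, 0, 0], "travel": [0, 0.002, -0.0015], "hand": 0.03}
    - {"turn": [4, 0, 0], "travel": [0, 0.0027, -0.001], "hand": 0.03}
    - {"turn": [4, 0, 0], "travel": [0, 0.0027, -0.0005], "hand": 0.03}
    - {"turn": [3, 0, 0], "travel": [0, 0.002, 0], "hand": 0.03}
    - {"turn": [0, 0, 0], "travel": [0, 0, 0], "hand": 0.03}

```text
t: 16.8
eef_pos: [0.5952, 0.1091, 0.0681]
orientation: [[0.997, 0.08, -0.01], [0.08, -0.989, 0.125], [-0.0, -0.125, -0.992]]
contact_force: [1.8, 7.7, -4.1]
grip_width: 0.0493
finger_force: 67.1
```

```bash
python3 to.py .5949 .1145 .062 4.7
```

```text
t 16.8 p [0.5952 0.1091 0.0681] F [ 1.8  7.7 -4.1] M [ 1.47 -0.43  0.15] w 0.0493 ff 67.1
shift in present tool axes [ 0.0001 -0.0046  0.0067] turn [-7.2   0.   -0.08]
shift in target tool axes [ 0.0001 -0.0054  0.0061] q [-0.01  0.31  1.58  0.13  1.26  1.44]
```

Emit:
apply_moves:
  commands:
    - {"turn": [-3, 0, 0], "travel": [0, -0.0021, -0.0015], "hand": 0.03}
    - {"turn": [-4, 0, 0], "travel": [0, -0.0028, -0.001], "hand": 0.03}
    - {"turn": [-4, 0, 0], "travel": [0, -0.0028, -0.0005], "hand": 0.03}
    - {"turn": [-3, 0, 0], "travel": [0, -0.002, 0], "hand": 0.03}
    - {"turn": [0, 0, 0], "travel": [0, 0, 0], "hand": 0.03}

```text
t: 17.3
eef_pos: [0.5944, 0.1189, 0.0713]
orientation: [[0.996, 0.083, 0.011], [0.084, -0.989, -0.125], [0.0, 0.126, -0.992]]
contact_force: [3.1, -7.3, -4.2]
grip_width: 0.049
finger_force: 68.0
```

```bash
python3 to.py .5949 .1145 .062 4.7;  python3 - <<'E'
from workcell import eyes
import cv2
f=eyes.read_camera("scene")
cv2.imwrite("pics/p3.png",cv2.convertScaleAbs(cv2.resize(f["pixels"][230:400,280:450,::-1],None,fx=3.4,fy=3.4,interpolation=cv2.INTER_CUBIC),alpha=1.6))
E
```

```text
t 17.3 p [0.5944 0.1189 0.0713] F [ 3.1 -7.3 -4.2] M [-1.28 -0.66 -0.02] w 0.049 ff 68.0
shift in present tool axes [0.0002 0.0032 0.0098] turn [ 7.22 -0.01  0.11]
shift in target tool axes [0.0002 0.0044 0.0093] q [ 0.14  0.33  1.56 -0.13  1.27  1.66]
```

View pics/p3.png

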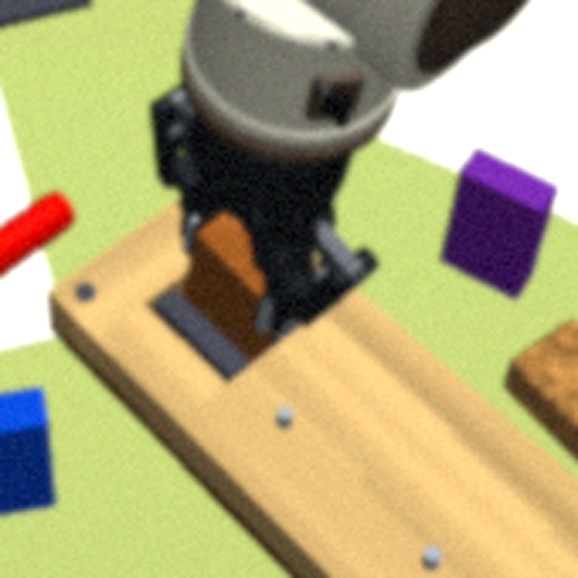

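The crop shows the block (225,270) leaning with the gripper in its slot. Nothing else touches. The rocking works, about 3 mm per swing.

Emit:
apply_moves:
  commands:
    - {"turn": [3, 0, 0], "travel": [0, 0.0022, -0.0015], "hand": 0.03}
    - {"turn": [4, 0, 0], "travel": [0, 0.003, -0.001], "hand": 0.03}
    - {"turn": [4, 0, 0], "travel": [0, 0.003, -0.0005], "hand": 0.03}
    - {"turn": [3, 0, 0], "travel": [0, 0.0022, 0], "hand": 0.03}
    - {"turn": [0, 0, 0], "travel": [0, 0, 0], "hand": 0.03}

```text
t: 17.85
eef_pos: [0.5952, 0.1084, 0.0747]
orientation: [[0.997, 0.08, -0.01], [0.08, -0.989, 0.125], [-0.0, -0.125, -0.992]]
contact_force: [1.6, 7.4, -4.6]
grip_width: 0.0489
finger_force: 68.2
```

Emit:
apply_moves:
  commands:
    - {"turn": [-3, 0, 0], "travel": [0, -0.0023, -0.0015], "hand": 0.03}
    - {"turn": [-4, 0, 0], "travel": [0, -0.0031, -0.001], "hand": 0.03}
    - {"turn": [-4, 0, 0], "travel": [0, -0.0031, -0.0005], "hand": 0.03}
    - {"turn": [-3, 0, 0], "travel": [0, -0.0023, 0], "hand": 0.03}
    - {"turn": [0, 0, 0], "travel": [0, 0, 0], "hand": 0.03}

```text
t: 18.35
eef_pos: [0.5944, 0.1193, 0.078]
orientation: [[0.996, 0.083, 0.011], [0.084, -0.989, -0.125], [0.0, 0.126, -0.992]]
contact_force: [3.6, -7.1, -4.8]
grip_width: 0.0495
finger_force: 68.9
```

```bash
python3 to.py .5949 .1145 .062 4.7
```

```text
t 18.35 p [0.5944 0.1193 0.078 ] F [ 3.6 -7.1 -4.8] M [-1.31 -0.69 -0.05] w 0.0495 ff 68.9
shift in present tool axes [0.0001 0.0027 0.0165] turn [ 7.24 -0.02  0.11]
shift in target tool axes [0.0002 0.0048 0.016 ] q [ 0.14  0.32  1.55 -0.13  1.28  1.66]
```

Emit:
apply_moves:
  commands:
    - {"turn": [3, 0, 0], "travel": [0, 0.0024, -0.0015], "hand": 0.03}
    - {"turn": [4, 0, 0], "travel": [0, 0.0031, -0.001], "hand": 0.03}
    - {"turn": [4, 0, 0], "travel": [0, 0.0031, -0.0005], "hand": 0.03}
    - {"turn": [3, 0, 0], "travel": [0, 0.0024, 0], "hand": 0.03}
    - {"turn": [0, 0, 0], "travel": [0, 0, 0], "hand": 0.03}

```text
t: 18.85
eef_pos: [0.5953, 0.1082, 0.0814]
orientation: [[0.997, 0.08, -0.01], [0.081, -0.989, 0.125], [-0.0, -0.125, -0.992]]
contact_force: [1.6, 7.9, -4.1]
grip_width: 0.0492
finger_force: 69.0
```

Emit:
apply_moves:
  commands:
    - {"turn": [-3, 0, 0], "travel": [0, -0.0025, -0.0015], "hand": 0.03}
    - {"turn": [-4, 0, 0], "travel": [0, -0.0033, -0.001], "hand": 0.03}
    - {"turn": [-4, 0, 0], "travel": [0, -0.0033, -0.0005], "hand": 0.03}
    - {"turn": [-3, 0, 0], "travel": [0, -0.0025, 0], "hand": 0.03}
    - {"turn": [0, 0, 0], "travel": [0, 0, 0], "hand": 0.03}

```text
t: 19.35
eef_pos: [0.5943, 0.12, 0.0848]
orientation: [[0.996, 0.083, 0.011], [0.084, -0.989, -0.125], [0.0, 0.126, -0.992]]
contact_force: [2.7, -7.4, -3.8]
grip_width: 0.0491
finger_force: 69.4
```

```bash
python3 to.py .5947 .114 .062 4.7
```

```text
t 19.35 p [0.5943 0.12   0.0848] F [ 2.7 -7.4 -3.8] M [-1.38 -0.57 -0.02] w 0.0491 ff 69.4
shift in present tool axes [-0.0001  0.0031  0.0234] turn [ 7.23 -0.02  0.12]
shift in target tool axes [-0.0001  0.006   0.0228] q [ 0.14  0.32  1.54 -0.13  1.29  1.66]
```

Emit:
apply_moves:
  commands:
    - {"turn": [3, 0, 0], "travel": [0, 0.0026, -0.0015], "hand": 0.03}
    - {"turn": [4, 0, 0], "travel": [0, 0.0034, -0.001], "hand": 0.03}
    - {"turn": [4, 0, 0], "travel": [0, 0.0034, -0.0005], "hand": 0.03}
    - {"turn": [1, 0, 0], "travel": [0, 0.0009, 0], "hand": 0.03}
    - {"turn": [0, 0, 0], "travel": [0, 0, 0], "hand": 0.03}

```text
t: 19.85
eef_pos: [0.5951, 0.1097, 0.0882]
orientation: [[0.997, 0.081, -0.007], [0.081, -0.993, 0.089], [0.0, -0.089, -0.996]]
contact_force: [2.5, 6.4, -6.9]
grip_width: 0.049
finger_force: 69.5
```

Emit:
apply_moves:
  commands:
    - {"turn": [-2.5, 0, 0], "travel": [0, -0.0022, -0.001], "hand": 0.03}
    - {"turn": [-2.3, 0, 0], "travel": [0, -0.002, -0.001], "hand": 0.03}
    - {"turn": [0, 0, 0], "travel": [0, 0, -0.001], "hand": 0.03}
    - {"turn": [0, 0, 0], "travel": [0, 0, 0], "hand": 0.03}
    - {"turn": [0, 0, 0], "travel": [0, 0, 0], "hand": 0.03}

```text
t: 20.35
eef_pos: [0.5943, 0.1136, 0.0899]
orientation: [[0.997, 0.082, -0.002], [0.082, -0.997, 0.003], [-0.002, -0.003, -1.0]]
contact_force: [7.3, -0.9, -23.3]
grip_width: 0.049
finger_force: 68.0
```

```bash
python3 to.py .5947 .114 .062 4.7
```

```text
t 20.35 p [0.5943 0.1136 0.0899] F [  7.3  -0.9 -23.3] M [-0.03 -1.41 -0.06] w 0.049 ff 68.0
shift in present tool axes [ 0.0005 -0.0003  0.0279] turn [-0.18  0.1   0.02]
shift in target tool axes [ 0.0005 -0.0004  0.0279] q [0.06 0.3  1.55 0.   1.29 1.55]
```

Emit:
apply_moves:
  commands:
    - {"turn": [-2, 0, 0], "travel": [0, -0.0018, -0.0005], "hand": 0.03}
    - {"turn": [-2, 0, 0], "travel": [0, -0.0018, -0.0005], "hand": 0.03}
    - {"turn": [2, 0, 0], "travel": [0, 0.0018, -0.0005], "hand": 0.03}
    - {"turn": [2, 0, 0], "travel": [0, 0.0018, -0.0005], "hand": 0.03}
    - {"turn": [0, 0, 0], "travel": [0, 0, 0], "hand": 0.03}

```text
t: 20.85
eef_pos: [0.5949, 0.1132, 0.0941]
orientation: [[0.997, 0.081, 0.0], [0.081, -0.997, 0.004], [0.0, -0.004, -1.0]]
contact_force: [-0.4, -0.4, -1.4]
grip_width: 0.0496
finger_force: 71.4
```

```bash
python3 to.py .5947 .114 .062 4.7
```

```text
t 20.85 p [0.5949 0.1132 0.0941] F [-0.4 -0.4 -1.4] M [-0.08 -0.   -0.01] w 0.0496 ff 71.4
shift in present tool axes [-0.0002 -0.0007  0.0321] turn [-0.23 -0.03 -0.04]
shift in target tool axes [-0.0001 -0.0008  0.0321] q [0.06 0.29 1.55 0.   1.3  1.55]
```

Emit:
apply_moves:
  commands:
    - {"turn": [0, 0, 0], "travel": [0, 0, -0.003], "hand": 0.03}
    - {"turn": [-0.2, 0, 0], "travel": [0, -0.0007, -0.004], "hand": 0.03}
    - {"turn": [0, 0, 0], "travel": [0, 0, -0.004], "hand": 0.03}
    - {"turn": [0, 0, 0], "travel": [0, 0, 0], "hand": 0.03}
    - {"turn": [0, 0, 0], "travel": [0, 0, 0], "hand": 0.03}

```text
t: 21.35
eef_pos: [0.5947, 0.1146, 0.1048]
orientation: [[0.997, 0.082, 0.0], [0.082, -0.997, -0.0], [0.0, 0.0, -1.0]]
contact_force: [0.1, 1.1, -0.6]
grip_width: 0.0494
finger_force: 71.3
```

```bash
python3 to.py .5947 .114 .062 4.7;  python3 - <<'E'
from workcell import eyes
import cv2,pickle
from h import *
d={n:eyes.read_camera(n) for n in ("scene","top")}
pickle.dump(d,open("f4.pkl","wb"))
f=d["scene"]; X=cloud(f)
c,s=np.cos(np.radians(4.7)),np.sin(np.radians(4.7))
rel=X-np.array([.5946,.1133,0]); J=np.stack([rel[...,0]*c+rel[...,1]*s,-rel[...,0]*s+rel[...,1]*c,X[...,2]],-1)
px=f["pixels"].astype(int)
br=(px[...,0]>px[...,2]*1.7)&(px[...,0]>40)
m=br&(np.abs(J[...,0])<.02)&(np.abs(J[...,1])<.035)&(J[...,2]>.046)&(J[...,2]<.16)
P=J[m]*1000; print(len(P),P.min(0).round(1),P.max(0).round(1))
for z in range(46,140,6):
    q=P[abs(P[:,2]-z)<3]
    if len(q)>3: print(z,len(q),np.percentile(q[:,0],[5,50,95]).round(1),np.percentile(q[:,1],[3,97]).round(1))
for n in d: print(n,box(cloud(d[n]),(.5365,-.21),.12,.098,.118))
cv2.imwrite("pics/p4.png",cv2.convertScaleAbs(cv2.resize(f["pixels"][180:400,180:450,::-1],None,fx=2.7,fy=2.7,interpolation=cv2.INTER_CUBIC),alpha=1.6))
E
```

```text
t 21.35 p [0.5947 0.1146 0.1048] F [ 0.1  1.1 -0.6] M [-0.01 -0.07 -0.02] w 0.0494 ff 71.3
shift in present tool axes [-0.0001  0.0006  0.0428] turn [ 0.   -0.02  0.02]
shift in target tool axes [-0.0001  0.0006  0.0428] q [ 0.06  0.28  1.54 -0.    1.32  1.55]
803 [-12.9 -32.4  53.3] [ 11.   29.4 159.5]
58 30 [2.5 8.8 9.8] [-17.4  28.5]
64 48 [-4.7  8.7  9.9] [-20.1  28.4]
70 46 [-8.1  8.5  9.8] [-18.1  29. ]
76 45 [-9.1  8.8 10. ] [-20.4  29.1]
82 57 [-7.5  8.7  9.6] [-18.8  28.8]
88 45 [-8.6  8.6  9.8] [-19.2  28.8]
94 44 [-3.2  8.8  9.8] [-18.   28.7]
100 45 [7.2 8.9 9.9] [-20.2  28.5]
106 42 [7.7 8.9 9.7] [-20.8  26.5]
112 37 [ 7.6  9.  10.1] [-22.3  24.4]
118 42 [ 8.1  8.9 10.1] [-18.7  24.2]
124 30 [8.2 9.2 9.8] [-16.2  23.4]
130 40 [8.2 9.  9.8] [-17.6  22.9]
136 124 [-8.7  5.2  9.5] [-21.4  23.1]
scene {'n': 933, 'c': array([ 535.8, -205.8]), 'size': array([183.9,  34.4]), 'ang': 72.69, 'mean': array([ 539.8, -196.1,  108.3])}
top {'n': 1691, 'c': array([ 537.6, -209.6]), 'size': array([179.4,  34.6]), 'ang': 72.62, 'mean': array([ 537.2, -209.3,  108.1])}
```

View pics/p4.png

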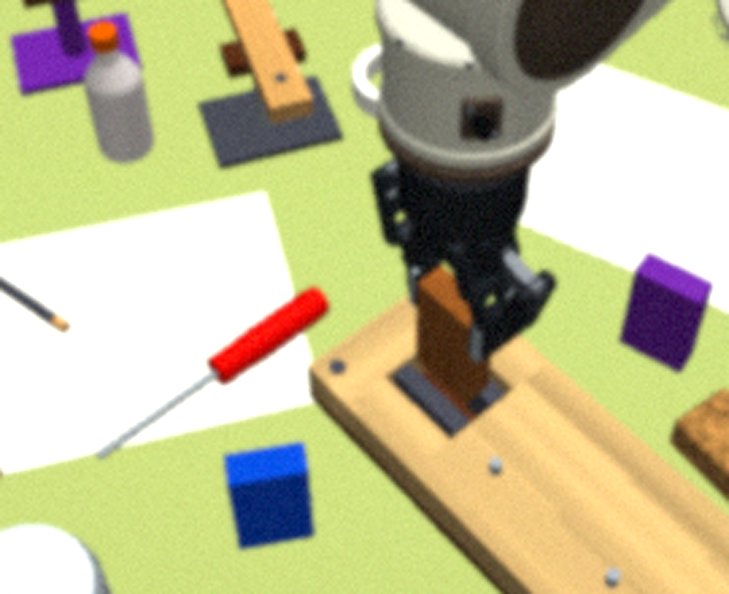

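The picture shows the block upright in the gripper at (450,340), clear of the slot. The depth points put its foot about 13 mm above the jig. The batten is still level on the rest (270,60), and the wrist force is near zero.

```bash
python3 -c "
from workcell import sign_off
print(sign_off())"
```

```text
the job is handed in; nothing more can be done
None
```

The job is handed in at about 21.5 s. The batten lies level across the rest, and the block was rocked free with eight leans of about 7° and is held upright above its slot, its foot about 13 mm clear of the jig.

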